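# Dry a washed transformer in the roll-top drying cabinet

### The arm

A 6-joint arm with a two-finger parallel gripper is mounted at the origin on the work surface. World frame = base frame: x ahead of the robot, y to its left, z up, the work surface at z = 0. Lengths are in m, angles in rad, forces in N, time in s.
With the tool pointing down it reaches from about 0.35 to 0.975 m from the base axis. Payload 4.9 kg.
Tool frame: the origin (TCP) lies midway between the tips of the shut fingers; the grasp point (between the pads) lies 19 mm behind it; z points along the fingers, y is the line along which they close (so a half turn about z gives the same grasp; the last joint's range is limited). The gripper opens to 85 mm and grips with 20 to 120 N. Pads are 22 mm wide; open, the fingers measure 114 mm over their backs; the gripper's body (76 mm by 85 mm) begins 54 mm behind the grasp point. The pads swing forward as they close: fully open they stand 13 mm farther back than shut.
Start: joints at [-1.422, 0.053, 1.613, -0, 1.476, -0.119], TCP at [0.165, -0.603, 0.231] pointing down, gripper open.
Joint ranges: [-3.01, 3.01], [-1.01, 2.22], [0.06, 2.58], [-1.02, 4.17], [0.09, 2.62], [-3.14, 3.14]. Speed limits (rad/s): [2.57, 2.57, 3.14, 3.14, 3.14, 3.14].

### API

Orientations are given as a unit quaternion [w, x, y, z].
In Python, from plant import * gives the robot as it stands.
- The arm moves only by the tool jog_arm, never from a script. Its argument "targets" is a list of rows, each a list of 3 entries, a list of its own where there are three numbers: the shift along the tool's x, y, z in units of 25 mm (1.0 is 25 mm), then the turn, a rotation vector about the tool's x, y, z in units of 8 degrees (1.0 is 8 degrees), then the opening in per cent of the stroke, from 0 (shut) to 100 (fully open). A call has 1 to 8 rows; each row is the pose to reach, as a shift and turn from the pose commanded when the call began, along the tool's axes at that moment; what a row does not reach only later rows make up. A row lasts 1/8 s, in which the tool goes at most 62.5 mm and 10.7 degrees, less where a joint would pass 70% of its speed; a pose out of reach is approached as far as the arm can. A call with a gripper value outside its range is refused whole. The fingers move at their own pace and stop on an object; the grip force is fixed at half the most. Time passes only in rows, so rows that repeat a pose let the fingers close. It gives the time, the measured TCP pose, the force, the opening and the grip force at its end, in the units of the state.
- state(): the state, without advancing time (a new reading comes with each control period).
- grab_frame(name): name is "scene" or "top" or "wrist"; returns (picture, depth): 480x640x3 uint8, red, green, blue; 480x640 float32, m along the optical axis (not along the pixel's ray), 0 where there is no reading.
- camera_params(name): a dict with "fovy" (degrees; the focal length in pixels is half the picture's height over the tangent of half this angle, whatever the lens; pixels are square), "cx", "cy" (the principal point, pixels), "rvec" (rotation vector, rad) and "tvec" (3), from world to camera coordinates, as OpenCV has them; the wrist camera has in their place "hand_eye" (4x4, takes a point from camera to tool coordinates, whose origin is the TCP and whose axes are the flange's). Camera axes: x right, y down, z forward; pixel columns grow to the right and rows downward; lengths in m; the calibration is good to about 2 mm. A picture is of the moment at which its call begins: read the wrist's pose just before it. camera_params takes no time and is no camera call.
- job_done(): hands the job in; it is judged then, once.
The state is a dict: "time": time; "joint_pos": joint angles; "joint_vel": joint speeds; "joint_efforts": joint torques, N m; "tool_pos": TCP position; "tool_rot": TCP orientation; "contact_force": force on the tool from outside, world axes, zero at the start; "ft_torque": the same for the moment, N m; "gripper_width": opening from 0.0 (shut) to 1.0 (fully open); "grasp_force": force on a finger pad.
Only numpy, scipy, OpenCV 4.12 (cv2) and the standard library are available. Lean on these libraries where they do the work, as an engineer would, in place of code of your own. Each camera call takes 0.05 s, during which the arm holds its last target. There are 200 camera calls.

### The job

Roll the cabinet's slatted cover open, take the small transformer out of the blue bin nearest to the robot and stand it upright on the cabinet floor beside the motor that is already in there, setting it down rather than dropping it. Roll the cover fully shut again, and only then take the selector lever through its zigzag gate to the far end slot. Leave the motor and everything else on the bench where it is, and let go of everything.

Things in the scene. Friction and masses are not known exactly. Their poses are not given: they have to be found in the camera images.
- dryer: Grey drying cabinet, fixed. Origin: centre of its underside, on the bench; x points away from its front, y to its left, z up. Two half-disc cheeks (radius 140, inner faces y = +-135 mm, outer +-148, tops 190 high) stand either side of the drying space. Left of it the control pod: x -100 to 60, y 150 to 260, top 110 mm high, with the lever's gate cut in its top plate
- cabinet_floor (a point): Point on the flat floor of the drying space, 30 mm above the bench, straight over the dryer's origin and under the cover's axis; same axes as the dryer. Floor is free from x = -125 (front wall, its top 70 mm above the bench) to x = 110, y from -135 to 135 mm. With the cover open the front part, up to x = 20, can be reached from above
- cover_axis (a point): Middle of the axis about which the cover turns, 50 mm above the bench, straight over the dryer's origin; the axis lies along the dryer's y
- cover (a joint): Slatted aluminium tambour cover, an arc of outer radius 128 mm about the axis, 262 mm wide. 0 = fully shut (leading edge on the front wall); grows as it rolls up and back over the top; stop at 1.6 rad, where the leading edge lies 22 mm behind the axis. Stays where it is left (3 to 7 N at the handle move it)
- cover_handle (a point): Middle of the cover's handle: round steel bar 10 mm thick, 130 mm long, along the cabinet's y, 170 mm from the axis (42 mm off the slats; a post at each end). Cover shut: 40 degrees above the axis on the front side, x = -130, z = 159 mm in the dryer frame; it turns with the cover. The bar can turn between the fingers, so the tool can stay vertical
- transformer_center (a point): Centre (half-way up) of the transformer: a dark steel laminated block with a copper winding in a window, 40 (x) by 34 (y) by 45 mm high (z), about 0.3 kg, standing upright in the bin at any of its three places. Only this one has a square-framed core with a winding showing
- bin: Open blue bin, fixed, 250 (x) by 170 (y) by 55 mm high, walls and floor 4 mm; origin centre of its underside. Holds the transformer and two other parts in a row along its x, about 72 mm apart
- capacitor: Bystander in the bin: upright aluminium can, diameter 30, height 58 mm; origin at its underside
- relay: Bystander in the bin: black block 28 by 28 by 40 mm high; origin at its underside
- motor: Bystander standing on the floor of the cabinet: small steel motor, diameter 30, height 36 and 48 with its shaft; origin centre of its underside. Stands anywhere from left to right in the cabinet, 45 mm in front of the axis or so; there is always room for the transformer on the wider side
- gate_x (a joint): Selector lever, travel along the dryer's x: 0 at the near end slot, 0.096 m at the far end slot (stops 2 mm beyond). Light friction (1 N), stays where it is left
- gate_y (a joint): Selector lever, travel along the dryer's y: 0 in the right-hand lane, 0.032 m in the left-hand lane. The gate is one slot 14 mm wide for a stem 8 mm thick: from (gate_x, gate_y) = (0, 0) along x to (32, 0), left to (32, 32), along x to (64, 32), right to (64, 0), along x to (96, 0) mm
- lever_knob (a point): Centre of the lever's upright round black knob, diameter 22, height 40 mm, 150 mm above the bench. It only slides, it does not tilt or turn. With gate_x = gate_y = 0 it is at x = -68, y = 189 mm in the dryer frame
- flux: Bystander: white plastic bottle, diameter 42, height 110 mm, on the bench; origin at its underside
- jar: Bystander: glass jar, diameter 60, height 70 mm; origin at its underside
- heatsink: Bystander: finned aluminium heat sink 50 by 60 by 28 mm high; origin at its underside
- cup: Bystander: steel cup, diameter 64, height 70 mm; origin at its underside
There are look-alikes about, which are no part of the job. Leave any green, pink or red look-alike of the part that bears transformer_center alone.

How it is judged:
By the outcome, as a careful person would: the job done as asked, in the order asked, and still so for the second after the job is handed in, with the robot touching nothing.
It also fails if it takes over 72 s, if anything falls off the work surface, if the arm or the gripper's body presses on something with over 40 N, if the wrist force passes 120 N, or if a joint passes its speed limit or range.

## Working session

There is one attempt and no reset: what is moved stays moved. The work goes in short steps, Python scripts to look and compute and a tool call to move; the robot and the scene stay as the last step left them, time stands still between calls to the robot, and variables do not carry over. Pictures are saved under pics/ and viewed, at most 10 in all, crops included, and the job is handed in when it is done.

Besides the shell and the picture viewer there is one more tool, called after "Emit:" by a JSON object that holds its "method" and its "body", one argument or row to a line. jog_arm: Moves the arm, as the interface text tells. Its arguments: {"type":"object","properties":{"targets":{"type":"array"}},"required":["targets"]}

```bash
ls; mkdir -p pics; python3 - <<'E'
from plant import *
import cv2,numpy as np
for n in ("scene","top"):
    im,d=grab_frame(n); cv2.imwrite(f"pics/{n}0.png",im[:,:,::-1]); np.save(f"pics/{n}0.npy",d); print(n,camera_params(n))
print(camera_params("wrist")); s=state(); print(s)
E
```

```text
pics
scene {'fovy': 42.07487012878353, 'cx': 334.7619461420793, 'cy': 235.28235002086998, 'rvec': array([ 1.69736868,  2.18365871, -0.56660647]), 'tvec': array([ 0.12460537, -0.40011085,  1.79192097])}
top {'fovy': 55.1053837931796, 'cx': 322.2420761186575, 'cy': 242.78896440704304, 'rvec': array([ 2.22815264, -2.17792876,  0.06719509]), 'tvec': array([-0.04303186,  0.50494829,  1.14698555])}
{'fovy': 67.86650629793672, 'cx': 327.940362072361, 'cy': 240.05517377509574, 'hand_eye': array([[-9.92704810e-04, -9.46796596e-01, -3.21831043e-01,
         8.31596119e-02],
       [ 9.99999276e-01, -7.21047577e-04, -9.63296447e-04,
        -1.44015892e-04],
       [ 6.79990304e-04, -3.21831766e-01,  9.46796627e-01,
        -1.42666645e-01],
       [ 0.00000000e+00,  0.00000000e+00,  0.00000000e+00,
         1.00000000e+00]])}
{'time': 0.1, 'joint_pos': array([-1.42203652e+00,  5.33011936e-02,  1.61418873e+00,  4.02110984e-05,
        1.47602154e+00, -1.19028658e-01]), 'joint_vel': array([ 4.43814362e-04, -1.72785476e-03, -4.45171962e-03, -2.67277797e-04,
        6.46851857e-05,  9.12151261e-05]), 'joint_efforts': array([ 7.80731552e-04, -3.94904459e+01, -3.71361458e+01, -9.56718804e-05,
        3.95971758e-03, -1.00397975e-05]), 'tool_pos': array([ 0.16528174, -0.60214606,  0.23016042]), 'tool_rot': array([-9.59594847e-04,  9.91049351e-01,  1.33492556e-01,  5.74971774e-06]), 'contact_force': array([-0.15357964, -0.84768628, -0.25231129]), 'ft_torque': array([ 0.06861423, -0.06466701,  0.03080584]), 'grasp_force': 0.0, 'gripper_width': 1.0011434829997075}
```

View pics/top0.png

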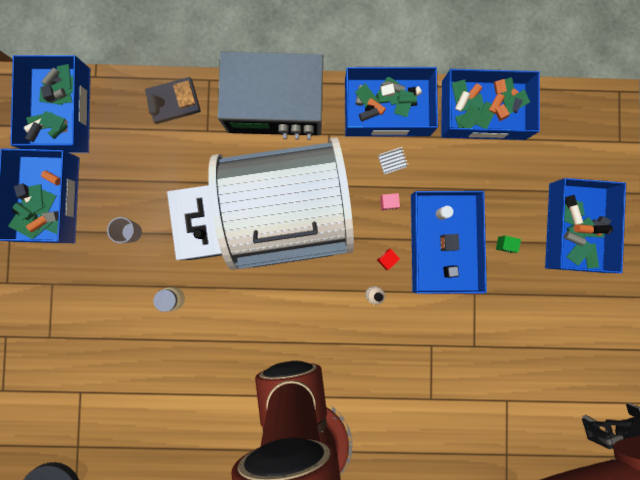

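View pics/scene0.png

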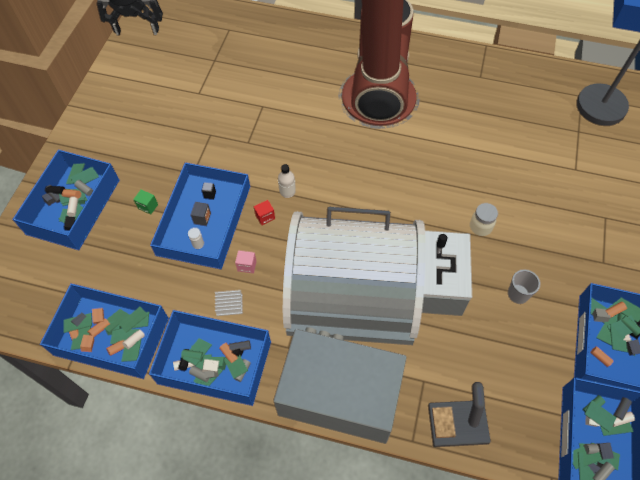

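The top picture shows the dryer around (283,205), with the handle from (254,240) to (316,235) and the lever knob near (200,233). The nearest bin is at (449,243). Transformer candidates are the dark block with copper at (449,242) in that bin, and the red (388,259), pink (390,201) and green (508,244) look-alikes. The block at (449,242) fits because it has a dark core and a visible winding. I'll confirm it in a crop.

```bash
cat > h.py <<'E'
from plant import *
import cv2,numpy as np
from scipy.spatial.transform import Rotation as R
def cam(n):
    p=camera_params(n); f=240/np.tan(np.radians(p['fovy']/2))
    K=np.array([[f,0,p['cx']],[0,f,p['cy']],[0,0,1]])
    if n=="wrist": 
        s=state(); q=s['tool_rot']; T=np.eye(4); T[:3,:3]=R.from_quat(np.r_[q[1:],q[0]]).as_matrix(); T[:3,3]=s['tool_pos']
        C=T@p['hand_eye']; return K,C[:3,:3],C[:3,3]
    Rm=cv2.Rodrigues(p['rvec'])[0]; return K,Rm.T,-Rm.T@p['tvec']
def at_z(c,u,v,z):
    K,Rm,t=c; r=Rm@np.linalg.solve(K,[u,v,1.]); return t+r*(z-t[2])/r[2]
def cloud(c,d):
    K,Rm,t=c; v,u=np.mgrid[:480,:640]; P=np.stack([(u-K[0,2])/K[0,0]*d,(v-K[1,2])/K[1,1]*d,d],-1); return P@Rm.T+t
def proj(c,P):
    K,Rm,t=c; q=(np.atleast_2d(P)-t)@Rm@K.T; return q[:,:2]/q[:,2:]
E
python3 - <<'E'
from h import *
im=cv2.imread("pics/top0.png"); 
a=cv2.resize(im[130:280,160:360],None,fx=4,fy=4,interpolation=cv2.INTER_CUBIC)
cv2.imwrite("pics/c1.png",a)
b=cv2.resize(im[180:300,370:530],None,fx=5,fy=5,interpolation=cv2.INTER_CUBIC); cv2.imwrite("pics/c2.png",b)
W=cloud(cam("top"),np.load("pics/top0.npy"))
for u,v in [(449,242),(445,212),(452,271),(285,238),(200,233),(190,250),(449,280),(430,225)]: print(u,v,W[v,u].round(3))
E
```

```text
449 242 [ 0.513 -0.342  0.049]
445 212 [ 0.585 -0.327  0.062]
452 271 [ 0.442 -0.351  0.043]
285 238 [0.505 0.05  0.197]
200 233 [0.513 0.236 0.169]
190 250 [0.477 0.273 0.112]
449 280 [ 0.419 -0.356  0.002]
430 225 [ 0.558 -0.305  0.005]
```

View pics/c1.png

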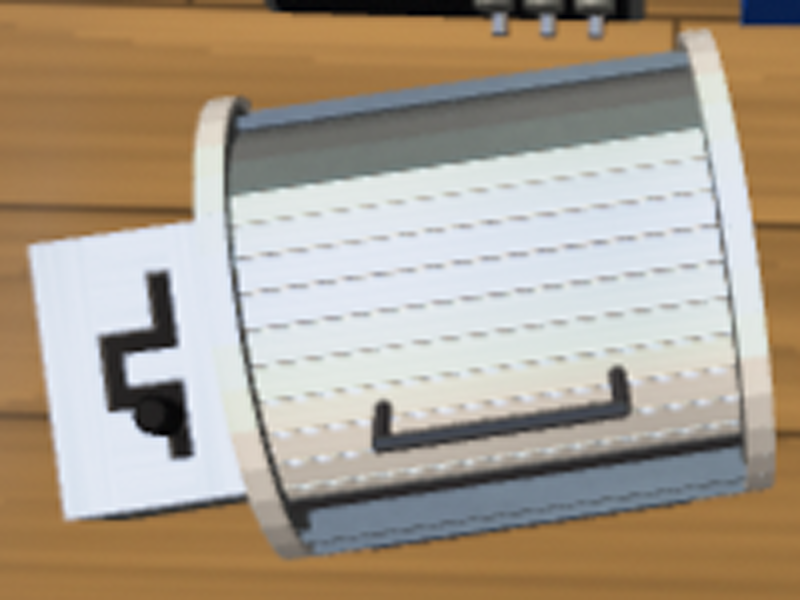

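View pics/c2.png

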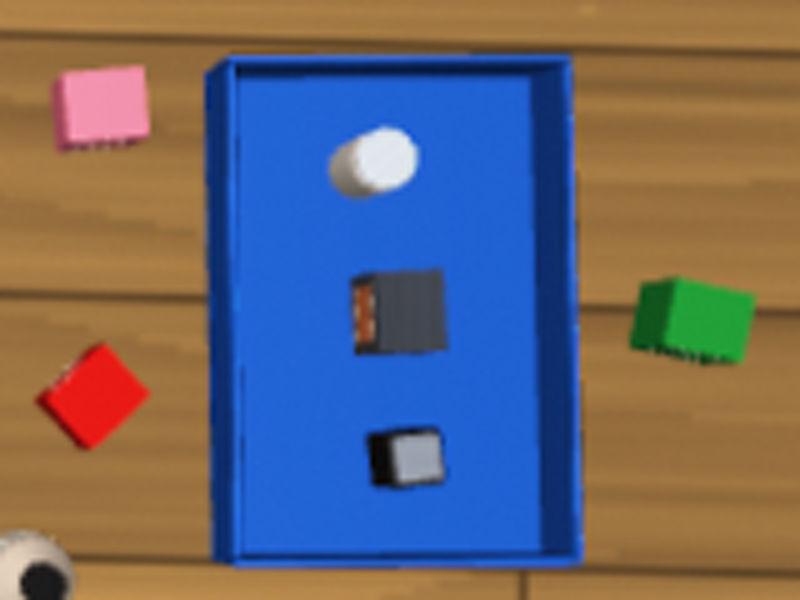

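The crops confirm it. The dark block with the copper winding at (449,242) has its top at z = 0.049, which equals 4 + 45 mm. Next I fit the dryer pose.

```bash
python3 - <<'E'
from h import *
from scipy.optimize import least_squares
c=cam("top"); W=cloud(c,np.load("pics/top0.npy"))
px=lambda x,y,s,u0,v0:(u0+(x+.5)/s-.5,v0+(y+.5)/s-.5)
F=[((60,260,110),(30,245)),((-100,260,110),(66,520)),((-130,65,164),(378,444)),((-130,-65,164),(628,408)),
 ((0,148,190),(213,340)),((0,-148,190),(752,255)),((-75,189+3,110),(183,456))]
F=F[:4]
M=np.array([f[0] for f in F])/1000; Q=np.array([px(*f[1],4,160,130) for f in F])
def tr(p): 
    r=R.from_euler('z',p[2]).as_matrix(); return M@r.T+[p[0],p[1],0]
s=least_squares(lambda p:(proj(c,tr(p))-Q).ravel(),[.6,.05,0.])
print("dryer",s.x,np.degrees(s.x[2]),s.fun.round(1))
x,y,t=s.x; r=R.from_euler('z',t).as_matrix(); T=lambda *p:(r@np.array(p)/1000+[x,y,0]).round(4)
print("handle",T(-130,0,159),"knob",T(-68,189,150),"pods",proj(c,T(-68,189,170)), proj(c,T(-68,189,110)))
for n,u,v in (("kn",155,412),):
    print(at_z(c,*px(u,v,4,160,130),.17))
b=[(232,63),(571,63),(578,560),(217,562)]
B=[at_z(c,*px(u,v,5,370,180),.055) for u,v in b]; print("bin",np.round(B,3),np.mean(B,0).round(4))
tb=[(377,272),(443,268),(447,352),(378,354)]
B=[at_z(c,*px(u,v,5,370,180),.049) for u,v in tb]; print("tr",np.round(B,4),np.mean(B,0).round(4))
B=np.array(B); e=B[1]-B[2]; print("yaw x-ish edge",np.degrees(np.arctan2(e[1],e[0])),[np.linalg.norm(B[i]-B[i-1]).round(3) for i in range(4)])
E
```

```text
dryer [0.63101565 0.08072493 0.28207798] 16.161877532948562 [-7.1 -1.7  0.7 -3.4  5.5  5.5  0.5 -0.7]
handle [0.5062 0.0445 0.159 ] knob [0.5131 0.2433 0.15  ] pods [[196.79064978 233.02256448]] [[203.54336228 234.82811441]]
[0.51404515 0.23990261 0.17      ]
bin [[ 0.633 -0.258  0.055]
 [ 0.637 -0.424  0.055]
 [ 0.394 -0.429  0.055]
 [ 0.39  -0.253  0.055]] [ 0.5135 -0.3411  0.055 ]
tr [[ 0.5326 -0.3315  0.049 ]
 [ 0.5353 -0.364   0.049 ]
 [ 0.4941 -0.3663  0.049 ]
 [ 0.4923 -0.3324  0.049 ]] [ 0.5136 -0.3485  0.049 ]
yaw x-ish edge 3.2032463241890685 [np.float64(0.04), np.float64(0.033), np.float64(0.041), np.float64(0.034)]
```

The handle depth of 0.197 doesn't match a shut cover, so the cover starts partly open. I'll refit with the cover angle free.

```bash
python3 - <<'E'
from h import *
from scipy.optimize import least_squares
c=cam("top"); W=cloud(c,np.load("pics/top0.npy"))
px=lambda x,y:(160+(x+.5)/4-.5,130+(y+.5)/4-.5)
M0=[(60,260,110),(-100,260,110),(0,-148,190),(0,0,0),(0,0,0)]
Q=np.array([px(*q) for q in [(30,245),(66,520),(752,255),(378,444),(628,408)]])
def pts(p):
    M=np.array(M0,float); ca=np.array([-170*np.cos(p[3]),0,55+170*np.sin(p[3])]); M[3]=ca+[0,65,0]; M[4]=ca-[0,65,0]
    return M/1000@R.from_euler('z',p[2]).as_matrix().T+[p[0],p[1],0]
w=np.array([1,1,0,1,1])[:,None]
s=least_squares(lambda p:((proj(c,pts(p))-Q)*w).ravel(),[.6,.05,.1,.8])
print(s.x,np.degrees(s.x[2:]),s.fun.round(2)); x,y,t,a=s.x
r=R.from_euler('z',t).as_matrix(); L=(W-[x,y,0])@r  # dryer-frame
ok=np.load("pics/top0.npy")>0
# check: cloud in dryer frame
m=ok&(abs(L[...,1])<.125)&(abs(L[...,0])<.13)&(L[...,2]>.07)
P=L[m]; rr=np.hypot(P[:,0],P[:,2]-.05); sl=(rr>.115)&(rr<.14)
f=least_squares(lambda q:np.hypot(P[sl,0]-q[0],P[sl,2]-.05-q[1])-q[2],[0,0,.128],loss='soft_l1',f_scale=.002); print("arc centre",f.x)
H=P[rr>.15]; an=np.arctan2(H[:,2]-.05,-H[:,0]); print("handle n",len(H),np.median(rr[rr>.15]),np.degrees(np.median(an)), H[:,1].min(),H[:,1].max())
S=P[sl]; an=np.degrees(np.arctan2(S[:,2]-.05,-S[:,0])); print("slat min angle",np.percentile(an,[0,1,2,5]))
k=(L[...,2]>.16)&(L[...,1]>.155)&(L[...,1]<.26)&ok; print("knob",L[k].mean(0),k.sum())
ch=ok&(L[...,2]>.186)&(abs(L[...,1])>.133)&(abs(L[...,1])<.15); 
for sg in(-1,1):
    q=L[ch&(sg*L[...,1]>0)]; print("cheek",q[:,1].min(),q[:,1].max(),q[:,0].mean(),len(q))
pp=ok&(abs(L[...,2]-.11)<.005)&(L[...,1]>.15)&(L[...,1]<.3); q=L[pp]; print("pod",np.percentile(q,[0.5,99.5],axis=0))
E
```

```text
[0.59679985 0.06397574 0.16750489 1.01967039] [ 9.59732352 58.42281002] [ 0.14  0.1   0.15 -0.08  0.   -0.    0.61 -0.09 -0.88  0.08]
arc centre [-0.00310433  0.0077188   0.12078828]
handle n 345 0.1731960865393654 59.59964634860412 -0.06932420544682923 0.06945305259760873
slat min angle [ 8.87775003  9.95852435 28.52482808 33.63963695]
knob [-0.05318664  0.18762184  0.16928541] 78
cheek -0.14735588977690195 -0.13318960684026906 -0.0005158267979052468 224
cheek 0.13301752139042494 0.1484667328656069 -0.0007670612598383494 240
pod [[-0.09884152  0.16058292  0.10541368]
 [ 0.27425363  0.27495029  0.11476569]]
```

The dryer fit is now good: yaw is 9.6°, and the cheeks, pod and arc all agree. The cover starts about 0.33 rad open and the lever at gate_x ≈ 15 mm. Next I write a move helper and check the obstacles behind.

```bash
cat >> h.py <<'E'
DO=np.array([.597,.064,0]); DY=np.radians(9.6); RD=R.from_euler('z',DY).as_matrix()
def D(x,y,z): return RD@np.array([x,y,z])/1000+DO      # dryer mm -> world
def iD(P): return (np.asarray(P)-DO)@RD*1000
def handle(deg): a=np.radians(deg); return np.array([-170*np.cos(a),0,50+170*np.sin(a)])
def pose():
    s=state(); q=s['tool_rot']; return R.from_quat(np.r_[q[1:],q[0]]),s['tool_pos']
def go(P,h,ref=None):
    """units for the jog from measured pose (or ref) to TCP P, tool down, tool x heading h deg"""
    r,p=ref or pose(); g=R.from_matrix(np.array([[np.cos(np.radians(h)),np.sin(np.radians(h)),0],[np.sin(np.radians(h)),-np.cos(np.radians(h)),0],[0,0,-1.]]).T)
    print((r.inv().apply(np.asarray(P)-p)/.025).round(2).tolist(),(np.degrees((r.inv()*g).as_rotvec())/8).round(2).tolist())
    return g,np.asarray(P)
E
python3 - <<'E'
from h import *
W=cloud(cam("top"),np.load("pics/top0.npy"))
q=W[55:130,225:320].reshape(-1,3); print("box z",np.percentile(q[:,2],[50,95]),"x min",q[q[:,2]>.05][:,0].min(), iD(q[q[:,2]>.05]).min(0))
print(handle(58.9),D(*handle(58.9)),handle(131.7),D(*handle(131.7)))
p=D(*handle(58.9)); 
go([.165,-.603,.32],15.3); go([*p[:2],.27],99.6); go([*p[:2],p[2]-.019],99.6)
E
```

```text
box z [0.12547373 0.12887846] x min 0.4497268086306306 [-158.78192012 -132.23282819   50.08180516]
[-87.81066591   0.         195.56540438] [0.51041903 0.04935593 0.1955654 ] [113.08916029   0.         176.92849099] [0.70850546 0.08285974 0.17692849]
[-0.02, 0.02, -3.59] [-0.01, -0.0, 0.01]
[20.21, -21.48, -1.55] [-0.01, -0.01, -10.53]
[20.21, -21.47, 2.19] [-0.01, -0.01, -10.53]
```

Emit:
{"method": "jog_arm", "body": {
  "targets": [
    [[0, 0, -2], [0, 0, 0], 50],
    [[20.2, -21.5, -3], [0, 0, -10.5], 50],
    [[20.2, -21.5, -3], [0, 0, -10.5], 50],
    [[20.2, -21.5, -3], [0, 0, -10.5], 50],
    [[20.2, -21.5, -3], [0, 0, -10.5], 50],
    [[20.2, -21.5, -3], [0, 0, -10.5], 50],
    [[20.2, -21.5, -3], [0, 0, -10.5], 50],
    [[20.2, -21.5, -3], [0, 0, -10.5], 50]
  ]
}}

```text
time: 1.1
tool_pos: [0.3702, -0.2142, 0.2958]
tool_rot: [0.0, 0.702, 0.712, 0.0]
contact_force: [0.4, -0.4, 0.5]
gripper_width: 0.502
grasp_force: 0.0
```

```bash
python3 - <<'E'
from h import *
p=D(*handle(58.9)); go([*p[:2],.27],99.6); go([*p[:2],p[2]-.019],99.6)
E
```

```text
[10.46, 5.77, 1.03] [0.0, 0.0, -1.09]
[10.46, 5.77, 4.77] [0.0, 0.0, -1.09]
```

Emit:
{"method": "jog_arm", "body": {
  "targets": [
    [[10.4, 5.8, 1], [0, 0, -1.1], 50],
    [[10.4, 5.8, 1], [0, 0, -1.1], 50],
    [[10.4, 5.8, 1], [0, 0, -1.1], 50],
    [[10.4, 5.8, 1], [0, 0, -1.1], 50],
    [[10.4, 5.8, 1], [0, 0, -1.1], 50],
    [[10.4, 5.8, 1], [0, 0, -1.1], 50],
    [[10.4, 5.8, 1], [0, 0, -1.1], 50]
  ]
}}

```text
time: 1.98
tool_pos: [0.512, 0.0451, 0.2706]
tool_rot: [-0.0, 0.647, 0.762, -0.0]
contact_force: [0.4, 0.4, 0.4]
gripper_width: 0.502
grasp_force: 0.0
```

```bash
python3 - <<'E'
from h import *
p=D(*handle(58.9)); print(pose()[1]); go([*p[:2],.27],99.6); go([*p[:2],p[2]-.019],99.6)
c=cam("wrist"); im,d=grab_frame("wrist"); cv2.imwrite("pics/w1.png",im[:,:,::-1])
W=iD(cloud(c,d)); m=(d>0)&(abs(W[...,1])<60)&(abs(W[...,0]+88)<60)
P=W[m]; r=np.hypot(P[:,0],P[:,2]-50); P=P[(r>150)&(r<185)]; print(len(P),P.mean(0) if len(P) else 0,np.percentile(P,[2,98],axis=0))
print(proj(c,D(*handle(58.9))))
E
```

```text
[0.51196696 0.04506879 0.27062935]
[0.18, -0.03, 0.03] [-0.01, 0.0, -0.03]
[0.18, -0.03, 3.76] [-0.01, 0.0, -0.03]
3013 [-93.76038151   2.82097358 184.27348775] [[-147.30788148  -58.80784665   -0.51256814]
 [ -82.18747195   58.13311202  200.41920749]]
[[326.70364191 247.01844082]]
```

```bash
python3 - <<'E'
from h import *
c=cam("wrist"); im,d=grab_frame("wrist")
W=iD(cloud(c,d)); P=W[(d>0)&(abs(W[...,1])<50)&(W[...,2]>186)&(W[...,2]<215)]
print(len(P),np.median(P,0),np.percentile(P,[5,95],axis=0)); 
for s in(-40,0,40):
    Q=P[abs(P[:,1]-s)<10]; print(s,len(Q),Q[:,0].mean(),Q[:,0].min(),Q[:,0].max())
E
```

```text
2238 [-90.10179314   5.37576724 198.69277902] [[-94.59655767 -44.19039544 196.11180655]
 [-85.72308206  46.07261442 200.15261666]]
-40 388 -89.93779431644445 -94.93252086859056 -85.12549325435407
0 438 -90.1889975516109 -94.91212652805488 -85.64772344881298
40 531 -90.12383538414896 -95.20588101703254 -85.47718040895774
```

Emit:
{"method": "jog_arm", "body": {
  "targets": [
    [[0.1, -0.1, 2], [0, 0, 0], 50],
    [[0.1, -0.1, 3.5], [0, 0, 0], 50],
    [[0.1, -0.1, 3.8], [0, 0, 0], 50],
    [[0.1, -0.1, 3.8], [0, 0, 0], 20],
    [[0.1, -0.1, 3.8], [0, 0, 0], 20],
    [[0.1, -0.1, 3.8], [0, 0, 0], 20]
  ]
}}

```text
time: 2.82
tool_pos: [0.5105, 0.0471, 0.1781]
tool_rot: [0.001, 0.647, 0.762, 0.001]
contact_force: [0.4, 0.2, 1.0]
gripper_width: 0.2
grasp_force: 0.0
```

```bash
python3 - <<'E'
from h import *
r,p=pose(); print(iD(p)); ref=(r,p)
for a in [64,70,76,82,88,94,100,106,112,118,124,130,134]:
    h=handle(a)-handle(58.2); print(a,(h[0]/25).round(2),(-h[2]/25).round(2))
E
```

```text
[-88.08493031  -2.21925885 178.07958559]
64 0.6 -0.33
70 1.26 -0.61
76 1.94 -0.82
82 2.64 -0.95
88 3.35 -1.02
94 4.06 -1.0
100 4.76 -0.92
106 5.46 -0.76
112 6.13 -0.53
118 6.78 -0.22
124 7.39 0.14
130 7.95 0.57
134 8.31 0.89
```

Emit:
{"method": "jog_arm", "body": {
  "targets": [
    [[0, 0.6, -0.3], [0, 0, 0], 20],
    [[0, 1.3, -0.6], [0, 0, 0], 20],
    [[0, 1.9, -0.8], [0, 0, 0], 20],
    [[0, 2.6, -0.9], [0, 0, 0], 20],
    [[0, 3.4, -1], [0, 0, 0], 20],
    [[0, 4.1, -1], [0, 0, 0], 20],
    [[0, 4.8, -0.9], [0, 0, 0], 20],
    [[0, 5.5, -0.7], [0, 0, 0], 20]
  ]
}}

```text
time: 3.82
tool_pos: [0.6459, 0.0697, 0.195]
tool_rot: [0.0, 0.647, 0.762, 0.0]
contact_force: [-2.2, 0.3, 1.1]
gripper_width: 0.196
grasp_force: 1.1
```

Emit:
{"method": "jog_arm", "body": {
  "targets": [
    [[0, 0.7, 0.2], [0, 0, 0], 20],
    [[0, 1.3, 0.5], [0, 0, 0], 20],
    [[0, 1.9, 0.85], [0, 0, 0], 20],
    [[0, 2.5, 1.3], [0, 0, 0], 20],
    [[0, 2.9, 1.6], [0, 0, 0], 20],
    [[0, 3.1, 1.6], [0, 0, 0], 20],
    [[0, 3.1, 1.6], [0, 0, 0], 20]
  ]
}}

```text
time: 4.7
tool_pos: [0.7124, 0.0807, 0.1542]
tool_rot: [-0.009, 0.647, 0.762, -0.011]
contact_force: [-37.7, -6.3, 18.4]
gripper_width: 0.199
grasp_force: 19.6
```

```bash
python3 - <<'E'
from h import *
r,p=pose(); print(iD(p),handle(131.7)-[0,0,19]); print(state()['contact_force'])
E
```

```text
[116.53773793  -2.80919689 154.24193647] [113.08916029   0.         157.92849099]
[-37.65189151  -6.34509994  18.44644599]
```

Emit:
{"method": "jog_arm", "body": {
  "targets": [
    [[0, -0.4, 0], [0, 0, 0], 20],
    [[0, -0.4, 0], [0, 0, 0], 35],
    [[0, -0.4, 0], [0, 0, 0], 35],
    [[0, -0.4, -2], [0, 0, 0], 35],
    [[0, -0.4, -4.5], [0, 0, 0], 35],
    [[0, -0.4, -6], [0, 0, 0], 35],
    [[0, -0.4, -6], [0, 0, 0], 35]
  ]
}}

```text
time: 5.58
tool_pos: [0.7141, 0.0807, 0.3098]
tool_rot: [0.004, 0.647, 0.762, 0.003]
contact_force: [0.4, -0.6, 0.3]
gripper_width: 0.349
grasp_force: 0.0
```

```bash
python3 - <<'E'
from h import *
r,p=pose(); print(iD(p)); im,d=grab_frame("scene"); c=cam("scene"); cv2.imwrite("pics/s2.png",cv2.resize(im[180:360,250:500],None,fx=3.2,fy=3.2,interpolation=cv2.INTER_CUBIC)[:,:,::-1])
go([.5135,-.3485,.25],182.5)
E
```

```text
[118.22440237  -3.10096652 309.78468736]
[-15.64, -10.67, 2.2] [0.02, 0.03, -10.39]
```

View pics/s2.png

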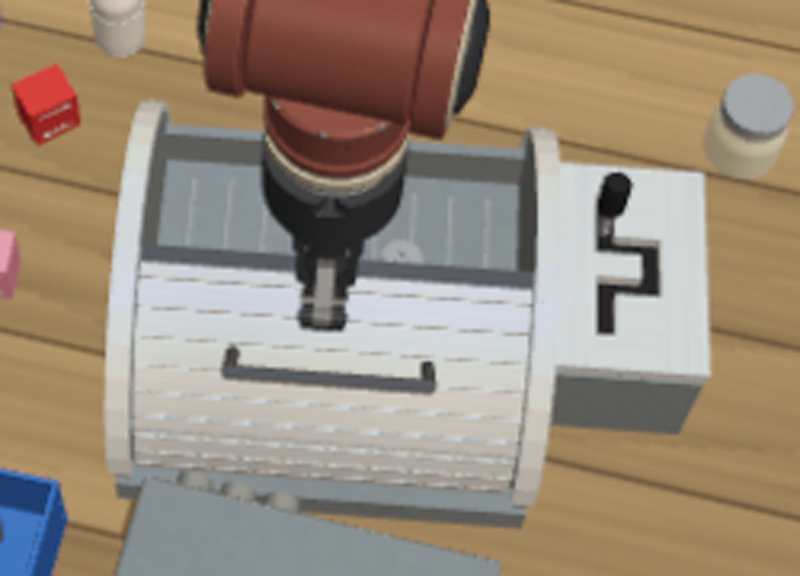

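Emit:
{"method": "jog_arm", "body": {
  "targets": [
    [[-15.6, -10.7, 0], [0, 0, -10.4], 80],
    [[-15.6, -10.7, 0], [0, 0, -10.4], 80],
    [[-15.6, -10.7, 0], [0, 0, -10.4], 80],
    [[-15.6, -10.7, 0], [0, 0, -10.4], 80],
    [[-15.6, -10.7, 0], [0, 0, -10.4], 80],
    [[-15.6, -10.7, 1], [0, 0, -10.4], 80],
    [[-15.6, -10.7, 2.2], [0, 0, -10.4], 80],
    [[-15.6, -10.7, 2.2], [0, 0, -10.4], 80]
  ]
}}

```text
time: 6.62
tool_pos: [0.5094, -0.3488, 0.2451]
tool_rot: [-0.001, -0.025, 1.0, 0.001]
contact_force: [0.7, -0.9, -0.3]
gripper_width: 0.8
grasp_force: 0.0
```

Emit:
{"method": "jog_arm", "body": {
  "targets": [
    [[0, 0, 0], [0, 0, 0], 80],
    [[0, 0, 0], [0, 0, 0], 80],
    [[0, 0, 0], [0, 0, 0], 80]
  ]
}}

```text
time: 7.0
tool_pos: [0.512, -0.3467, 0.2489]
tool_rot: [0.0, -0.023, 1.0, -0.0]
contact_force: [1.0, -0.2, -0.1]
gripper_width: 0.798
grasp_force: 0.0
```

```bash
python3 - <<'E'
from h import *
r,p=pose(); print(p); go([.5135,-.3485,.25],182.5)
c=cam("wrist"); im,d=grab_frame("wrist"); a=im.copy()
W=cloud(c,d); m=(d>0)&(abs(W[...,0]-.5135)<.035)&(abs(W[...,1]+.3485)<.035)&(abs(W[...,2]-.049)<.006)
P=W[m][:,:2]; b=cv2.minAreaRect((P*1000).astype(np.float32)); print("transformer top",b,W[m][:,2].mean(),len(P))
t=cam("top"); im,d=grab_frame("top"); cv2.imwrite("pics/t2.png",im[:,:,::-1]); L=iD(cloud(t,d))
m=(d>0)&(L[...,0]>-110)&(L[...,0]<15)&(abs(L[...,1])<130)&(L[...,2]>50)&(L[...,2]<95)
P=L[m]; print("motor",len(P),P.mean(0),P.min(0),P.max(0))
cv2.imwrite("pics/wt.png",np.hstack([cv2.resize(a[:,:,::-1],(400,300)),cv2.resize(im[130:280,160:360,::-1],(400,300))]))
E
```

```text
[ 0.51195122 -0.34667902  0.24891395]
[-0.06, -0.08, -0.04] [-0.0, 0.0, 0.01]
transformer top ((513.5191040039062, -347.0843200683594), (40.24299240112305, 33.4394416809082), 3.2047760486602783) 0.0492137180783997 1409
motor 127 [-35.89337561  47.28845744  67.11314649] [-49.69105206  33.33992635  50.50710878] [-21.57927153  62.70822864  77.61312591]
```

View pics/wt.png

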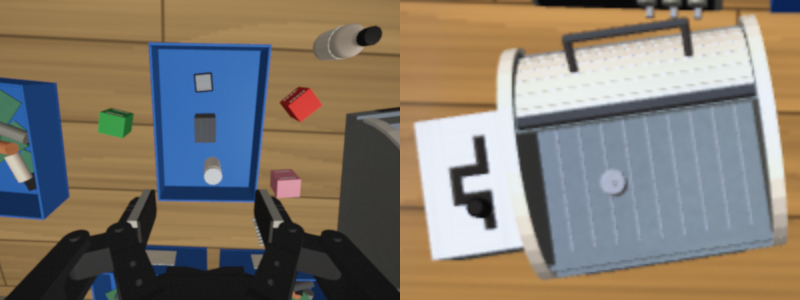

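The wrist view (left) shows the transformer at (205,127) between the relay at (203,82) and the capacitor at (213,172). The top view (right) shows the cover open and the motor at (612,181), which is dryer (-36, 47). I'll descend and grip.

```bash
python3 - <<'E'
from h import *
go([.5135,-.347,.0125],183.2)
E
```

```text
[-0.05, -0.01, 9.47] [-0.01, 0.01, -0.07]
```

Emit:
{"method": "jog_arm", "body": {
  "targets": [
    [[-0.05, 0, 2.5], [0, 0, -0.1], 80],
    [[-0.05, 0, 5], [0, 0, -0.1], 80],
    [[-0.05, 0, 7.5], [0, 0, -0.1], 80],
    [[-0.05, 0, 9.3], [0, 0, -0.1], 80],
    [[-0.05, 0, 9.4], [0, 0, -0.1], 80],
    [[-0.05, 0, 9.4], [0, 0, -0.1], 80],
    [[-0.05, 0, 9.4], [0, 0, -0.1], 30],
    [[-0.05, 0, 9.4], [0, 0, -0.1], 30]
  ]
}}

```text
time: 8.1
tool_pos: [0.5138, -0.3485, 0.0164]
tool_rot: [0.002, -0.029, 1.0, -0.001]
contact_force: [-2.6, 3.9, 22.4]
gripper_width: 0.389
grasp_force: 57.7
```

Emit:
{"method": "jog_arm", "body": {
  "targets": [
    [[0, 0, 0], [0, 0, 0], 30],
    [[0, 0, 0], [0, 0, 0], 30],
    [[0, 0, 0], [0, 0, 0], 30],
    [[0, 0, 0], [0, 0, 0], 30]
  ]
}}

```text
time: 8.6
tool_pos: [0.5139, -0.3488, 0.0165]
tool_rot: [0.002, -0.029, 1.0, -0.001]
contact_force: [-0.3, 1.9, 7.2]
gripper_width: 0.39
grasp_force: 61.5
```

```bash
python3 - <<'E'
from h import *
print(pose()[1]); s=state(); print(s['gripper_width'],s['grasp_force'])
E
```

```text
[ 0.51393293 -0.34876797  0.01646339]
0.38977130651029457 61.48455888032913
```

Emit:
{"method": "jog_arm", "body": {
  "targets": [
    [[0, 0, -1], [0, 0, 0], 30],
    [[0, 0, -3], [0, 0, 0], 30],
    [[0, 0, -5.5], [0, 0, 0], 30],
    [[0, 0, -8], [0, 0, 0], 30],
    [[0, 0, -10], [0, 0, 0], 30],
    [[0, 0, -10], [0, 0, 0], 30],
    [[0, 0, -10], [0, 0, 0], 30]
  ]
}}

```text
time: 9.48
tool_pos: [0.5116, -0.3471, 0.2618]
tool_rot: [-0.001, -0.029, 1.0, 0.001]
contact_force: [0.6, -0.6, -3.8]
gripper_width: 0.387
grasp_force: 60.5
```

```bash
python3 - <<'E'
from h import *
p=D(-45,-27,0); print(p,pose()[1],state()['gripper_width'],state()['grasp_force']); go([*p[:2],.27],189.6)
E
```

```text
[0.55713293 0.02987351 0.        ] [ 0.51161424 -0.34714371  0.26181491] 0.3871644774199426 60.528952181339264
[-2.7, 14.95, -0.31] [0.01, -0.01, -0.78]
```

Emit:
{"method": "jog_arm", "body": {
  "targets": [
    [[-0.4, 2, -0.3], [0, 0, -0.8], 30],
    [[-0.8, 4.2, -0.3], [0, 0, -0.8], 30],
    [[-1.2, 6.5, -0.3], [0, 0, -0.8], 30],
    [[-1.6, 8.8, -0.3], [0, 0, -0.8], 30],
    [[-2, 11, -0.3], [0, 0, -0.8], 30],
    [[-2.4, 13.2, -0.3], [0, 0, -0.8], 30],
    [[-2.7, 14.9, -0.3], [0, 0, -0.8], 30],
    [[-2.7, 14.9, -0.3], [0, 0, -0.8], 30]
  ]
}}

```text
time: 10.48
tool_pos: [0.5565, 0.0309, 0.2672]
tool_rot: [-0.003, -0.087, 0.996, 0.001]
contact_force: [0.2, -0.6, -3.4]
gripper_width: 0.39
grasp_force: 61.0
```

Emit:
{"method": "jog_arm", "body": {
  "targets": [
    [[0, 0, 0], [0, 0, 0], 30],
    [[0, 0, 0], [0, 0, 0], 30],
    [[0, 0, 0], [0, 0, 0], 30]
  ]
}}

```text
time: 10.85
tool_pos: [0.5579, 0.0271, 0.2708]
tool_rot: [-0.0, -0.084, 0.996, -0.0]
contact_force: [-0.8, -0.2, -2.2]
gripper_width: 0.387
grasp_force: 61.0
```

```bash
python3 - <<'E'
from h import *
p=D(-45,-27,0); print(p,pose()[1],state()['gripper_width'],state()['grasp_force']); go([*p[:2],.0425],189.6)
im,d=grab_frame("scene"); cv2.imwrite("pics/s3.png",cv2.resize(im[120:320,230:480],None,fx=3,fy=3,interpolation=cv2.INTER_CUBIC)[:,:,::-1])
E
```

```text
[0.55713293 0.02987351 0.        ] [0.55787514 0.02708661 0.27078603] 0.3871500004120885 61.01079225540161
[0.01, 0.11, 9.13] [-0.0, -0.0, 0.01]
```

View pics/s3.png

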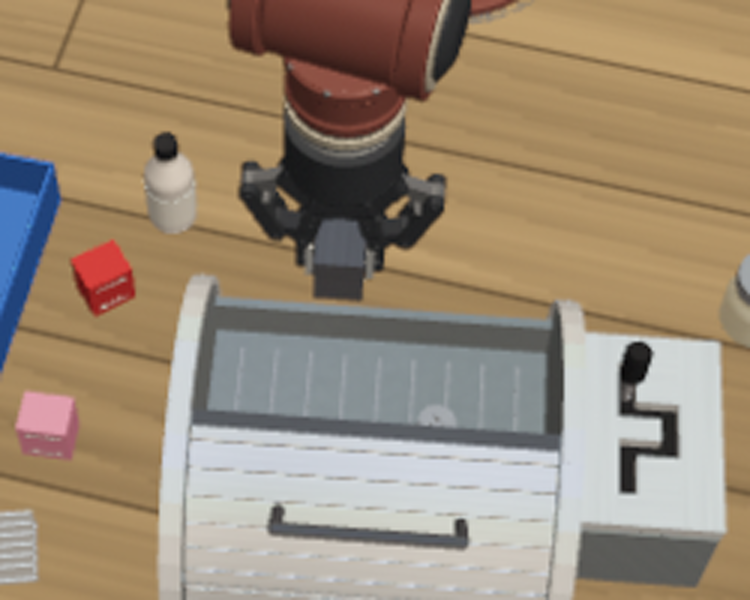

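Emit:
{"method": "jog_arm", "body": {
  "targets": [
    [[0, 0, 1.5], [0, 0, 0], 30],
    [[0, 0, 3.5], [0, 0, 0], 30],
    [[0, 0, 5.5], [0, 0, 0], 30],
    [[0, 0, 7], [0, 0, 0], 30],
    [[0, 0, 8], [0, 0, 0], 30],
    [[0, 0, 8.6], [0, 0, 0], 30],
    [[0, 0, 8.6], [0, 0, 0], 30],
    [[0, 0, 8.6], [0, 0, 0], 30]
  ]
}}

```text
time: 11.9
tool_pos: [0.5592, 0.0279, 0.0577]
tool_rot: [0.001, -0.085, 0.996, -0.0]
contact_force: [0.7, -0.1, -3.5]
gripper_width: 0.391
grasp_force: 61.2
```

Emit:
{"method": "jog_arm", "body": {
  "targets": [
    [[0, 0, 0.15], [0, 0, 0], 30],
    [[0, 0, 0.3], [0, 0, 0], 30],
    [[0, 0, 0.3], [0, 0, 0], 30],
    [[0, 0, 0.3], [0, 0, 0], 30]
  ]
}}

```text
time: 12.4
tool_pos: [0.558, 0.0281, 0.0486]
tool_rot: [-0.0, -0.085, 0.996, -0.0]
contact_force: [-0.8, 0.3, -2.8]
gripper_width: 0.392
grasp_force: 61.2
```

Emit:
{"method": "jog_arm", "body": {
  "targets": [
    [[0, 0, 0.1], [0, 0, 0], 30],
    [[0, 0, 0.2], [0, 0, 0], 30],
    [[0, 0, 0.2], [0, 0, 0], 30],
    [[0, 0, 0.2], [0, 0, 0], 30]
  ]
}}

```text
time: 12.9
tool_pos: [0.558, 0.0281, 0.0436]
tool_rot: [-0.0, -0.085, 0.996, 0.0]
contact_force: [-0.4, 0.9, -3.3]
gripper_width: 0.391
grasp_force: 61.2
```

Emit:
{"method": "jog_arm", "body": {
  "targets": [
    [[0, 0, 0.05], [0, 0, 0], 30],
    [[0, 0, 0.1], [0, 0, 0], 30],
    [[0, 0, 0.1], [0, 0, 0], 30],
    [[0, 0, 0.1], [0, 0, 0], 30]
  ]
}}

```text
time: 13.4
tool_pos: [0.5583, 0.0281, 0.0425]
tool_rot: [-0.0, -0.085, 0.996, -0.0]
contact_force: [-4.3, -0.4, 5.3]
gripper_width: 0.39
grasp_force: 62.2
```

The force has gone from -3.3 to +5.3 N, so the transformer is on the floor. I'll release.

Emit:
{"method": "jog_arm", "body": {
  "targets": [
    [[0, 0, 0], [0, 0, 0], 45],
    [[0, 0, 0], [0, 0, 0], 52],
    [[0, 0, 0], [0, 0, 0], 56],
    [[0, 0, 0], [0, 0, 0], 56],
    [[0, 0, -1], [0, 0, 0], 56],
    [[0, 0, -3.5], [0, 0, 0], 56],
    [[0, 0, -6], [0, 0, 0], 56],
    [[0, 0, -8.5], [0, 0, 0], 56]
  ]
}}

```text
time: 14.4
tool_pos: [0.5577, 0.0282, 0.2555]
tool_rot: [0.0, -0.085, 0.996, -0.0]
contact_force: [0.9, 0.1, -0.1]
gripper_width: 0.563
grasp_force: 0.0
```

Emit:
{"method": "jog_arm", "body": {
  "targets": [
    [[0, 0, -1.5], [0, 0, 0], 40],
    [[0, 0, -1.5], [0, 0, 0], 40],
    [[0, 0, -1.5], [0, 0, 0], 40]
  ]
}}

```text
time: 14.78
tool_pos: [0.5575, 0.0282, 0.29]
tool_rot: [-0.001, -0.085, 0.996, 0.0]
contact_force: [0.1, -0.1, -0.8]
gripper_width: 0.398
grasp_force: 0.0
```

```bash
python3 - <<'E'
from h import *
print(pose()[1],iD(pose()[1])); c=cam("wrist"); im,d=grab_frame("wrist"); cv2.imwrite("pics/w3.png",im[:,:,::-1])
L=iD(cloud(c,d)); m=(d>0)&(L[...,0]>-110)&(L[...,0]<15)&(abs(L[...,1])<125)&(L[...,2]>60)&(L[...,2]<95)
P=L[m]; 
for q in (P[P[:,1]<12],P[P[:,1]>12]): print(len(q),cv2.minAreaRect(q[:,:2].astype(np.float32)),np.percentile(q[:,2],[5,50,95]))
p=D(*handle(131.7)); go([*p[:2],.29],99.6)
E
```

```text
[0.55753546 0.02818845 0.28998164] [-44.88412881 -28.72859501 289.98163641]
1355 ((-44.41107940673828, -29.050270080566406), (33.950862884521484, 40.39154815673828), 89.95895385742188) [72.46346814 75.25113504 76.52217598]
632 ((-35.90478515625, 49.561500549316406), (29.572830200195312, 28.590755462646484), 4.66148567199707) [64.64240792 66.5236345  71.19770111]
[-6.33, 1.13, -0.06] [-0.01, -0.02, 11.27]
```

View pics/w3.png

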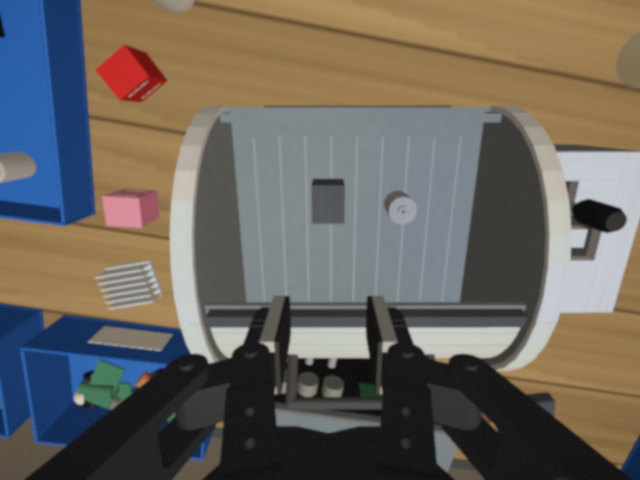

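The transformer stands upright at (328,201) with its top at 75 mm, and the motor at (402,208) is undisturbed. Now back to the handle.

Emit:
{"method": "jog_arm", "body": {
  "targets": [
    [[-6.3, 1.1, -0.5], [0, 0, 11.3], 36],
    [[-6.3, 1.1, -0.5], [0, 0, 11.3], 36],
    [[-6.3, 1.1, -0.5], [0, 0, 11.3], 36],
    [[-6.3, 1.1, -0.5], [0, 0, 11.3], 36],
    [[-6.3, 1.1, -0.5], [0, 0, 11.3], 36],
    [[-6.3, 1.1, -0.5], [0, 0, 11.3], 36],
    [[-6.3, 1.1, -0.5], [0, 0, 11.3], 36],
    [[-6.3, 1.1, -0.5], [0, 0, 11.3], 36]
  ]
}}

```text
time: 15.82
tool_pos: [0.7077, 0.0819, 0.3003]
tool_rot: [-0.002, 0.619, 0.785, -0.002]
contact_force: [0.4, -0.3, 0.1]
gripper_width: 0.358
grasp_force: 0.0
```

Emit:
{"method": "jog_arm", "body": {
  "targets": [
    [[0, 0, 0], [0, 0, 0.3], 36],
    [[0, 0, 0], [0, 0, 0.3], 36],
    [[0, 0, 0], [0, 0, 0.3], 36]
  ]
}}

```text
time: 16.2
tool_pos: [0.7082, 0.0819, 0.302]
tool_rot: [-0.001, 0.633, 0.774, -0.001]
contact_force: [0.3, -0.1, 0.3]
gripper_width: 0.355
grasp_force: 0.0
```

```bash
python3 - <<'E'
from h import *
print(pose()[1],iD(pose()[1]))
c=cam("wrist"); im,d=grab_frame("wrist")
W=iD(cloud(c,d)); P=W[(d>0)&(abs(W[...,1])<50)&(W[...,0]>70)&(W[...,0]<150)]; r=np.hypot(P[:,0],P[:,2]-50); P=P[(r>160)&(r<185)]
print(len(P),np.median(P,0),np.percentile(P,[5,95],axis=0)); 
p=D(*handle(131.7)); go([*p[:2],.158],99.6)
E
```

```text
[0.70817471 0.08186976 0.30203709] [112.59794385  -0.92095247 302.03708869]
1570 [112.50486104   4.30340441 181.26380824] [[108.0961023  -43.7865443  178.53634623]
 [116.98724031  45.68099638 182.74050802]]
[0.03, 0.03, 5.78] [-0.01, -0.0, 0.23]
```

Emit:
{"method": "jog_arm", "body": {
  "targets": [
    [[0, 0, 2], [0, 0, 0.2], 36],
    [[0, 0, 4], [0, 0, 0.2], 36],
    [[0, 0, 5.3], [0, 0, 0.2], 36],
    [[0, 0, 5.8], [0, 0, 0.2], 36],
    [[0, 0, 5.8], [0, 0, 0.2], 36],
    [[0, 0, 5.8], [0, 0, 0.2], 20],
    [[0, 0, 5.8], [0, 0, 0.2], 20],
    [[0, 0, 5.8], [0, 0, 0.2], 20]
  ]
}}

```text
time: 17.25
tool_pos: [0.7092, 0.0819, 0.16]
tool_rot: [0.001, 0.644, 0.765, 0.001]
contact_force: [-0.1, 0.0, 0.3]
gripper_width: 0.2
grasp_force: 0.0
```

```bash
python3 - <<'E'
from h import *
r,p=pose(); print(iD(p))
for a in [126,120,114,108,102,96,90,84,78,72,66,60,54,48,44,40]:
    h=handle(a)-handle(131.7); print(a,(h[0]/25).round(2),(-h[2]/25).round(2))
E
```

```text
[113.57252614  -1.0430376  159.98287654]
126 -0.53 -0.42
120 -1.12 -0.81
114 -1.76 -1.13
108 -2.42 -1.39
102 -3.11 -1.57
96 -3.81 -1.69
90 -4.52 -1.72
84 -5.23 -1.69
78 -5.94 -1.57
72 -6.62 -1.39
66 -7.29 -1.13
60 -7.92 -0.81
54 -8.52 -0.42
48 -9.07 0.02
44 -9.42 0.35
40 -9.73 0.71
```

Emit:
{"method": "jog_arm", "body": {
  "targets": [
    [[0, -0.5, -0.4], [0, 0, 0], 20],
    [[0, -1.1, -0.8], [0, 0, 0], 20],
    [[0, -1.8, -1.1], [0, 0, 0], 20],
    [[0, -2.4, -1.4], [0, 0, 0], 20],
    [[0, -3.1, -1.6], [0, 0, 0], 20],
    [[0, -3.8, -1.7], [0, 0, 0], 20],
    [[0, -4.5, -1.7], [0, 0, 0], 20],
    [[0, -5.2, -1.7], [0, 0, 0], 20]
  ]
}}

```text
time: 18.25
tool_pos: [0.5815, 0.0597, 0.2043]
tool_rot: [0.003, 0.644, 0.765, 0.002]
contact_force: [3.7, 1.4, 2.5]
gripper_width: 0.2
grasp_force: 2.0
```

Emit:
{"method": "jog_arm", "body": {
  "targets": [
    [[0, -0.7, 0.1], [0, 0, 0], 20],
    [[0, -1.4, 0.3], [0, 0, 0], 20],
    [[0, -2.1, 0.6], [0, 0, 0], 20],
    [[0, -2.7, 0.9], [0, 0, 0], 20],
    [[0, -3.3, 1.3], [0, 0, 0], 20],
    [[0, -3.8, 1.7], [0, 0, 0], 20],
    [[0, -4.2, 2.0], [0, 0, 0], 20],
    [[0, -4.5, 2.4], [0, 0, 0], 20]
  ]
}}

```text
time: 19.25
tool_pos: [0.4692, 0.0405, 0.141]
tool_rot: [0.0, 0.644, 0.765, 0.0]
contact_force: [2.2, 0.5, 0.6]
gripper_width: 0.201
grasp_force: 0.9
```

Emit:
{"method": "jog_arm", "body": {
  "targets": [
    [[0, -0.15, 0.1], [0, 0, 0], 20],
    [[0, -0.3, 0.1], [0, 0, 0], 20],
    [[0, -0.3, 0.1], [0, 0, 0], 20]
  ]
}}

```text
time: 19.62
tool_pos: [0.4648, 0.0399, 0.1374]
tool_rot: [0.003, 0.644, 0.765, 0.003]
contact_force: [19.0, 2.5, -15.0]
gripper_width: 0.202
grasp_force: 9.6
```

```bash
python3 - <<'E'
from h import *
r,p=pose(); print(iD(p),handle(40)-[0,0,19]); print(iD(state()['contact_force']+DO)/1000)
E
```

```text
[-134.35997888   -1.75637172  137.36146128] [-130.22755533    0.          140.27389365]
[ 19.10624373  -0.67276032 -15.01457628]
```

Emit:
{"method": "jog_arm", "body": {
  "targets": [
    [[0, 0.3, -0.1], [0, 0, 0], 20],
    [[0, 0.3, -0.1], [0, 0, 0], 35],
    [[0, 0.3, -0.1], [0, 0, 0], 35],
    [[0, 0.3, -1.5], [0, 0, 0], 35],
    [[0, 0.3, -3.5], [0, 0, 0], 35],
    [[0, 0.3, -5], [0, 0, 0], 45],
    [[0, 0.3, -5], [0, 0, 0], 45]
  ]
}}

```text
time: 20.5
tool_pos: [0.4711, 0.0405, 0.268]
tool_rot: [0.003, 0.644, 0.765, 0.002]
contact_force: [0.2, -0.2, -1.3]
gripper_width: 0.449
grasp_force: 0.0
```

```bash
python3 - <<'E'
from h import *
p=D(-53,188,260); go(p,99.6)
E
```

```text
[7.6, 3.03, 0.32] [0.05, 0.01, 0.03]
```

Emit:
{"method": "jog_arm", "body": {
  "targets": [
    [[2, 0.8, 0.1], [0, 0, 0], 45],
    [[4, 1.6, 0.1], [0, 0, 0], 45],
    [[6, 2.4, 0.1], [0, 0, 0], 45],
    [[7.6, 3, 0.1], [0, 0, 0], 45],
    [[7.6, 3, 0.1], [0, 0, 0], 45],
    [[7.6, 3, 0.1], [0, 0, 0], 45],
    [[7.6, 3, 0.1], [0, 0, 0], 45]
  ]
}}

```text
time: 21.38
tool_pos: [0.5109, 0.2395, 0.2607]
tool_rot: [-0.0, 0.645, 0.764, -0.0]
contact_force: [0.1, -0.6, 0.3]
gripper_width: 0.454
grasp_force: 0.0
```

```bash
python3 - <<'E'
from h import *
print(iD(pose()[1])); c=cam("wrist"); im,d=grab_frame("wrist"); cv2.imwrite("pics/w4.png",im[:,:,::-1])
L=iD(cloud(c,d)); m=(d>0)&(L[...,2]>160)&(L[...,2]<178)&(L[...,1]>158)&(L[...,1]<240)&(abs(L[...,0]+50)<50); P=L[m]; print("knob",len(P),cv2.minEnclosingCircle(P[:,:2].astype(np.float32)),P.mean(0))
t=cam("top"); im,d=grab_frame("top"); L=iD(cloud(t,d)); m=(d>0)&(L[...,2]>160)&(L[...,1]<60)&(L[...,1]>-60); P=L[m]; r=np.hypot(P[:,0],P[:,2]-50); H=P[(r>155)&(r<180)&(P[:,0]<0)]; 
print(len(H),np.median(H,0) if len(H) else 0)
s=cam("scene"); im2,d=grab_frame("scene")
L=iD(cloud(s,d)); m=(d>0)&(abs(L[...,1])<60); P=L[m]; r=np.hypot(P[:,0],P[:,2]-50); H=P[(r>160)&(r<180)&(P[:,0]<0)&(P[:,2]>120)]; a=np.degrees(np.arctan2(H[:,2]-50,-H[:,0])); print("handle deg",len(H),np.median(a),np.percentile(a,[5,95]))
cv2.imwrite("pics/f1.png",np.hstack([cv2.resize(im[130:280,160:360],(400,300)),cv2.resize(im2[180:360,260:500],(400,300))])[:,:,::-1])
E
```

```text
[-55.6142551  187.43538727 260.6540802 ]
knob 732 ((-54.306663513183594, 191.69871520996094), 10.906159400939941) [-54.4031152  193.5533732  168.34507041]
243 [-129.11930555   -0.4830766   164.15669793]
handle deg 235 41.74314672056085 [39.75826082 43.52165236]
```

View pics/f1.png

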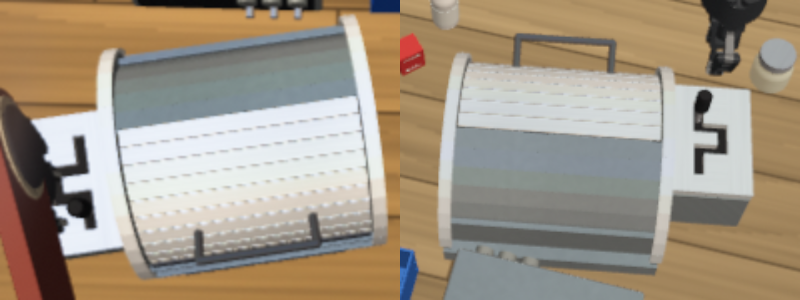

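Cover confirmed shut: the handle is at x = -129 with its top at z = 164, which is 40°. Both views show the handle at the front, around (258,252) left and (565,40) right. Now I grasp the knob.

Emit:
{"method": "jog_arm", "body": {
  "targets": [
    [[0.1, 0.05, 2], [0, 0, 0], 45],
    [[0.1, 0.05, 4], [0, 0, 0], 45],
    [[0.1, 0.05, 5], [0, 0, 0], 45],
    [[0.1, 0.05, 5], [0, 0, 0], 45],
    [[0.1, 0.05, 5], [0, 0, 0], 15],
    [[0.1, 0.05, 5], [0, 0, 0], 15],
    [[0.1, 0.05, 5], [0, 0, 0], 15],
    [[0.1, 0.05, 5], [0, 0, 0], 15]
  ]
}}

```text
time: 22.52
tool_pos: [0.513, 0.2436, 0.1379]
tool_rot: [0.001, 0.644, 0.765, 0.001]
contact_force: [-0.5, -1.4, 4.3]
gripper_width: 0.237
grasp_force: 59.5
```

```bash
python3 - <<'E'
from h import *
s=state(); p=iD(pose()[1]); print(p,s['gripper_width'],s['grasp_force'],s['contact_force']); print((np.array([-36,189])-p[:2])/25)
E
```

```text
[-52.87886432 191.05682908 137.94508544] 0.23713257349264794 59.48086798656732 [-0.50681929 -1.3726885   4.30156434]
[ 0.67515457 -0.08227316]
```

Emit:
{"method": "jog_arm", "body": {
  "targets": [
    [[0, 0.35, 0], [0, 0, 0], 15],
    [[0, 0.7, 0], [0, 0, 0], 15],
    [[0, 0.7, 0], [0, 0, 0], 15],
    [[0, 0.7, 0], [0, 0, 0], 15]
  ]
}}

```text
time: 23.02
tool_pos: [0.5306, 0.2467, 0.138]
tool_rot: [0.001, 0.644, 0.765, 0.002]
contact_force: [0.5, -0.4, 5.2]
gripper_width: 0.235
grasp_force: 59.7
```

```bash
python3 - <<'E'
from h import *
s=state(); p=iD(pose()[1]); print(p,s['gripper_width'],s['grasp_force'],s['contact_force'])
c=cam("scene"); im,d=grab_frame("scene")
E
```

```text
[-35.01815201 191.22512063 137.95199659] 0.23537045072947094 59.69584103208035 [ 0.46667924 -0.3645916   5.15588942]
```

Free motion to gate_x ≈ 33 mm. Now left 32 mm in small steps.

Emit:
{"method": "jog_arm", "body": {
  "targets": [
    [[0.3, 0, 0], [0, 0, 0], 15],
    [[0.6, 0, 0], [0, 0, 0], 15],
    [[0.9, 0, 0], [0, 0, 0], 15],
    [[1.25, 0, 0], [0, 0, 0], 15],
    [[1.25, 0, 0], [0, 0, 0], 15],
    [[1.25, 0, 0], [0, 0, 0], 15]
  ]
}}

```text
time: 23.82
tool_pos: [0.5249, 0.2779, 0.1379]
tool_rot: [0.001, 0.644, 0.765, 0.002]
contact_force: [0.6, 1.3, 4.6]
gripper_width: 0.234
grasp_force: 59.7
```

Emit:
{"method": "jog_arm", "body": {
  "targets": [
    [[0, 0.3, 0], [0, 0, 0], 15],
    [[0, 0.6, 0], [0, 0, 0], 15],
    [[0, 0.9, 0], [0, 0, 0], 15],
    [[0, 1.25, 0], [0, 0, 0], 15],
    [[0, 1.25, 0], [0, 0, 0], 15],
    [[0, 1.25, 0], [0, 0, 0], 15]
  ]
}}

```text
time: 24.58
tool_pos: [0.5559, 0.283, 0.1379]
tool_rot: [0.001, 0.644, 0.765, 0.002]
contact_force: [0.6, 0.6, 5.3]
gripper_width: 0.234
grasp_force: 59.7
```

```bash
python3 - <<'E'
from h import *
s=state(); p=iD(pose()[1]); print(p,s['gripper_width'],s['grasp_force'],s['contact_force'])
E
```

```text
[ -4.02414041 222.83550268 137.88842284] 0.23430387240563944 59.67931605409831 [0.56282805 0.56410038 5.33386037]
```

Emit:
{"method": "jog_arm", "body": {
  "targets": [
    [[-0.3, 0, 0], [0, 0, 0], 15],
    [[-0.6, 0, 0], [0, 0, 0], 15],
    [[-0.9, 0, 0], [0, 0, 0], 15],
    [[-1.25, 0, 0], [0, 0, 0], 15],
    [[-1.25, 0, 0], [0, 0, 0], 15],
    [[-1.25, 0, 0], [0, 0, 0], 15]
  ]
}}

```text
time: 25.32
tool_pos: [0.5612, 0.2517, 0.138]
tool_rot: [0.001, 0.644, 0.765, 0.001]
contact_force: [0.7, -0.4, 5.2]
gripper_width: 0.239
grasp_force: 59.7
```

Emit:
{"method": "jog_arm", "body": {
  "targets": [
    [[0, 0.3, 0], [0, 0, 0], 15],
    [[0, 0.6, 0], [0, 0, 0], 15],
    [[0, 0.9, 0], [0, 0, 0], 15],
    [[0, 1.3, 0], [0, 0, 0], 15],
    [[0, 1.3, 0], [0, 0, 0], 15],
    [[0, 1.3, 0], [0, 0, 0], 15]
  ]
}}

```text
time: 26.08
tool_pos: [0.5934, 0.2574, 0.138]
tool_rot: [0.001, 0.644, 0.765, 0.002]
contact_force: [1.1, -0.1, 5.6]
gripper_width: 0.241
grasp_force: 59.7
```

```bash
python3 - <<'E'
from h import *
s=state(); p=iD(pose()[1]); print(p,s['gripper_width'],s['grasp_force'],s['contact_force'])
E
```

```text
[ 28.6703162  191.29687082 137.98350387] 0.2414918446687903 59.7051522298716 [ 1.05288393 -0.14757636  5.61777495]
```

Emit:
{"method": "jog_arm", "body": {
  "targets": [
    [[0, 0, 0], [0, 0, 0], 45],
    [[0, 0, 0], [0, 0, 0], 45],
    [[0, 0, 0], [0, 0, 0], 45],
    [[0, 0, -1.5], [0, 0, 0], 45],
    [[0, 0, -3.5], [0, 0, 0], 45],
    [[0, -1, -6], [0, 0, 0], 45],
    [[0, -3, -7], [0, 0, 0], 45],
    [[0, -5, -7], [0, 0, 0], 45]
  ]
}}

```text
time: 27.08
tool_pos: [0.4689, 0.236, 0.3152]
tool_rot: [0.002, 0.644, 0.765, 0.003]
contact_force: [-0.0, -0.0, -0.6]
gripper_width: 0.445
grasp_force: 0.0
```

Emit:
{"method": "jog_arm", "body": {
  "targets": [
    [[0, -1, 0], [0, 0, 0], 45],
    [[0, -1, 0], [0, 0, 0], 45],
    [[0, -1, 0], [0, 0, 0], 45]
  ]
}}

```text
time: 27.45
tool_pos: [0.4448, 0.2316, 0.3109]
tool_rot: [0.0, 0.644, 0.765, 0.0]
contact_force: [0.4, 0.2, -0.4]
gripper_width: 0.444
grasp_force: 0.0
```

```bash
python3 - <<'E'
from h import *
s=state(); print(iD(pose()[1]),s['contact_force'])
for n in("scene","wrist"):
    c=cam(n); im,d=grab_frame(n); L=iD(cloud(c,d))
    m=(d>0)&(L[...,2]>160)&(L[...,2]<175)&(L[...,1]>160)&(L[...,1]<240)&(abs(L[...,0]-20)<70); P=L[m]; print(n,"knob",len(P),P.mean(0) if len(P) else 0)
    if n=="scene":
        m=(d>0)&(abs(L[...,1])<60); P=L[m]; r=np.hypot(P[:,0],P[:,2]-50); H=P[(r>160)&(r<180)&(P[:,0]<-60)&(P[:,2]>120)]; print("handle",np.median(np.degrees(np.arctan2(H[:,2]-50,-H[:,0]))))
        cv2.imwrite("pics/f2.png",im[:,:,::-1])
E
```

```text
[-122.16032044  190.67776586  310.94876229] [ 0.38468639  0.23998365 -0.43856658]
scene knob 82 [ 33.4022186  191.35174359 167.76722029]
handle 41.658390024480525
wrist knob 567 [ 25.6372175  193.35223711 168.07103578]
```

View pics/f2.png

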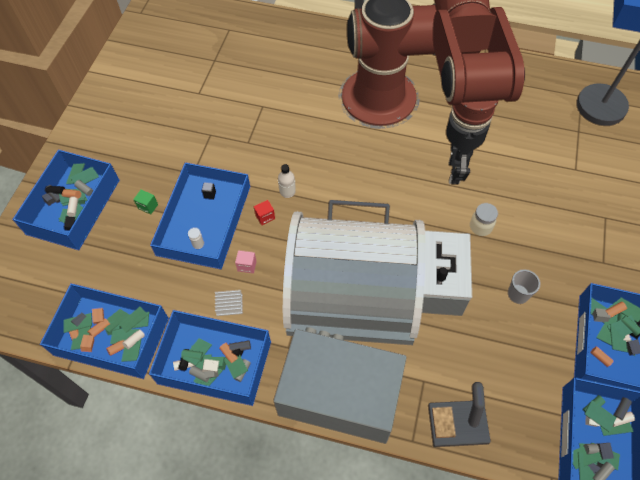

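The final scene shows the cover shut with its handle at (360,212). The knob is at the far slot near (443,275), and the transformer is gone from the bin with everything else in place. The gripper is clear at (458,165), so I'm handing in.

```bash
python3 -c "
from plant import *
print(job_done())"
```

```text
the job is handed in; nothing more can be done
None
```

The job is handed in at about 27.6 s: the transformer stands upright beside the motor, the cover is fully shut, the lever is in the far end slot, and the gripper is open and touching nothing.

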